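# Set up the binding punch for a small booklet

## Task

Set the binding punch up for the small blue booklet: with a fingertip, roll the ribbed depth wheel until its blue band clicks in beside the red pointer, and push the side guide along its track until it clicks in at the orange small-page mark. Only roll and push with the fingers: never pinch the wheel or the guide between them, and leave the other loose things on the desk where they are.

Things in the scene. Friction and masses are not known exactly. Their poses are not given: they have to be found in the camera images.
- punch: comb-binding punch, 200 x 320 mm, fixed to the desk; dark base with an aluminium feed table (28 mm high) on its front half, white punch housing (74 mm high) on its back half, U handle folded back behind it (up to 111 mm high). Origin: centre of the underside; x points from the feed table to the housing (away from the robot), y to the left, z up
- depth_wheel (a joint): black ribbed thumbwheel, radius 24 mm, on a level axle along punch y, in the housing's top near its right end. Value in rad, grows as its top is rolled away from the robot (punch +x). Clicks every 0.524 rad (12.6 mm of rim): 0 white, 0.524 yellow, 1.047 blue, 1.571 green, 2.094 purple. About 1.5 N along the rim takes it over a click; let go, it centres itself
- wheel_top (a point): highest point of the wheel, above its axle, middle of its 28 mm wide rubber; 86 mm above the desk, 12 above the housing, 6 above the cheeks beside it; does not turn. The axle is sprung: pressed from above the wheel yields up to 3 mm (about 2 N at first, 7 N at 3 mm), so a light press gives a fingertip the grip to roll it. Its flanks: wheel_left, wheel_right
- wheel_pointer (a point): the red pointer on the left cheek, level with the axle. Right of it, the wheel's smooth 16 mm wide drum carries the five colour bands: the one on top, beside the pointer, is set; as the top rolls away from the robot the next ones come up from the robot's side, in the order white, yellow, blue, green, purple
- side_guide (a joint): dark upright bar on the left of the feed table, 74 mm along punch x, 12 thick (y), 24 high (top 53 mm above the desk), white centre line. Slides along punch y. Value in m: 0 at the left end stop, growing to the right (punch -y) to 0.085. At 0.062 a spring notch holds it, centre line at the orange mark. About 1 N slides it, 4 N takes it into or out of the notch; it stays where left
- guide_push (a point): middle of the guide's outer (left) face, 41 mm above the desk, moves with the guide; to slide the guide to the right push this face along punch -y. The table is free for 35 mm or more to the left of it. The rules call the guide's left and right faces guide_outer and guide_inner
- guide_mark (a point): point on the feed table under the guide's middle when it sits in the notch; the printed orange mark (a bar with a small page outline left of it) lies 46 mm in front of it, at the table's front edge. A like black mark 62 mm to the left is for large pages
- booklet: small booklet waiting to be punched: stack of sheets with a blue cover, 210 x 148 x 9 mm, loose, left of the punch; origin: centre of its underside
- glue_stick: standing glue stick, 28 mm diameter, 92 mm high, loose, right of the punch; origin: centre of its underside
- clip: black bulldog clip lying flat, 32 x 50 x 12 mm, loose, in front of the punch; origin: centre of its underside
- stapler: grey desk stapler, 36 x 150 x 50 mm, loose, right of the punch; origin: centre of its underside

How it is judged:
At the end, for the whole second after the job is handed in: the depth wheel rests clicked in at the blue band (1.047 rad, within 0.12 rad), the side guide rests in its notch at the orange mark (62 mm, within 2.5 mm), and booklet, glue stick, clip and stapler are within 20 mm of where they stood (value of joint depth_wheel between 0.927 and 1.167 rad and value of joint side_guide between 0.0595 and 0.0645 m and distance of each of booklet, glue_stick, clip, stapler from where it was at the start of the episode below 0.02 m); the robot touches nothing.
It fails at once if the side guide or the wheel is pinched between the fingers (both of its faces or flanks are touched at once) (contact force between each of guide_outer, guide_inner and the fingers above 0.5 N or contact force between each of wheel_left, wheel_right and the fingers above 0.5 N).
It fails at once if the booklet, glue stick, clip or stapler is shifted more than 30 mm, lifted or knocked over (distance of any of booklet, glue_stick, clip, stapler from where it was at the start of the episode above 0.03 m or height (world z) of any of booklet, glue_stick, clip, stapler above 0.012 m).
It also fails if it takes over 54 s, if anything falls off the work surface, if the arm or the gripper's body presses on something with over 40 N, if the wrist force passes 120 N, or if a joint passes its speed limit or range.

## Robot

A 7-joint arm with a two-finger parallel gripper is mounted at the origin on a cart in front of the work surface, level with it; the furniture and walls round the work are solid. World frame = base frame: x ahead of the robot, y to its left, z up, the work surface at z = 0. Lengths are in m, angles in rad, forces in N, time in s.
With the tool pointing down it reaches from about 0.425 to 0.8 m from the base axis. Payload 8.3 kg.
Tool frame: the origin (TCP) lies midway between the tips of the shut fingers; the grasp point (between the pads) lies 19 mm behind it (grip_point_offset is the distance from the TCP to the grasp point, in m); x points along the fingers, z is the direction in which the jaws open and shut, and the axes are right-handed (so a half turn about x gives the same grasp; the last joint's range is limited). The gripper opens to 85 mm and grips with 20 to 120 N. Pads are 22 mm wide; open, the fingers measure 114 mm over their backs; the gripper's body (76 mm by 85 mm) begins 54 mm behind the grasp point. The pads swing forward as they close: fully open they stand 13 mm farther back than shut.
Start: joints at [1.116, 0.383, 0.016, 1.37, -0.006, 1.388, -0.046], TCP at [0.239, -0.578, 0.231] pointing down, gripper open.
Joint ranges: [-2.95, 2.95], [-0.25, 2.06], [-1.52, 1.56], [0.18, 2.33], [-1.44, 4.58], [0.02, 2.06], [-3.01, 3.01]. Speed limits (rad/s): [2.39, 2.39, 3.01, 3.01, 3.14, 3.14, 3.14].

## Interface

Orientations are given as a 3x3 rotation matrix whose columns are the frame's x, y, z axes.
In Python, from cell import state, snapshot, calibration, finish_job, grip_point_offset gives the robot as it stands. The module is installed in compiled form; this text tells all that it offers.
- The arm moves only by the shell command python3 -m creep 'ROWS' [FORCE]. ROWS is JSON, a list that holds one entry, the list of rows, each a list of 7 numbers: the gripper command: -1 is shut, 1 is fully open, values between are in proportion, then the shift along the tool's x, y, z in m, then the turn, a rotation vector about the tool's x, y, z in degrees. In form: [[[grip, dx, dy, dz, wx, wy, wz], ...]]. A call has 1 to 12 rows; each row is the pose to reach, as a shift and turn from the pose measured when the call began, along the tool's axes at that moment; what a row does not reach only later rows make up. A row lasts 1/8 s, in which the tool goes at most 62.5 mm and 10.7 degrees, less where a joint would pass 70% of its speed; a pose out of reach is approached as far as the arm can. A call with a gripper value outside its range is refused whole. The fingers move at their own pace and stop on an object; FORCE is the grip in N (left out, the last holds). Time passes only in rows, so rows that repeat a pose let the fingers close. It gives the time, the measured TCP pose, the force and the opening at its end, in the units of the state.
- state(): the state, without advancing time (a new reading comes with each control period).
- snapshot(name): name is "scene" or "top"; returns the picture (400x640x3 uint8, red, green, blue); there is no depth.
- calibration(name): a dict with "fx", "fy", "cx", "cy" (pixels), "k1" (the pictures are not rectified: a ray, as slopes to the right and down, at radius r is drawn at 1 + k1 r^2 times it, then the intrinsics apply), "position" and "orientation" of the camera in the world. Camera axes: x right, y up, looking along -z (the intrinsics and any distortion apply to the point x, -y, -z); pixel columns grow to the right and rows downward; lengths in m; the calibration is good to about 2 mm. A picture is of the moment at which its call begins. calibration takes no time and is no camera call.
- finish_job(): hands the job in, once; it reports no verdict.
The state is a dict: "t": time; "joint_positions": joint angles; "dq": joint speeds; "effort": joint torques, N m; "tcp_pos": TCP position; "orientation": TCP orientation; "contact_force": force on the tool from outside, world axes, zero at the start; "wrist_torque": the same for the moment, N m; "gripper_width": finger opening in m.
Only numpy, scipy, OpenCV 4.12 (cv2) and the standard library are available. Lean on these libraries where they do the work, as an engineer would, in place of code of your own. Each camera call takes 0.05 s, during which the arm holds its last target. There are 200 camera calls.

## Working session

There is one attempt and no reset: what is moved stays moved. The work goes in short steps, Python scripts to look and compute and a shell command to move; the robot and the scene stay as the last step left them, time stands still between calls to the robot, and variables do not carry over. Pictures are saved under pics/ and viewed, about 8 in all and at most 12, crops included, and the job is handed in when it is done.

```bash
mkdir -p pics; python3 - <<'E'
from cell import *
import cv2,numpy as np
for n in("scene","top"):
    cv2.imwrite(f"pics/{n}0.png",snapshot(n)[:,:,::-1]); print(n,calibration(n))
s=state();print(s["t"],s["tcp_pos"],np.round(s["orientation"],3),s["gripper_width"],grip_point_offset)
E
```

```text
scene {'fx': 381.7966519677711, 'fy': 381.7966519677711, 'cx': 314.29645934751363, 'cy': 202.53949193241635, 'k1': -0.08951420538374162, 'position': array([-2.85065115e-04,  2.95463779e-01,  7.81438954e-01]), 'orientation': array([[-0.50282562,  0.65435117, -0.56479283],
       [-0.86438553, -0.38216654,  0.32678188],
       [-0.00201482,  0.65251305,  0.75777481]])}
top {'fx': 410.29837564024973, 'fy': 410.29837564024973, 'cx': 318.2382463367613, 'cy': 202.73702964363278, 'k1': 0.03488651642420849, 'position': array([0.30659238, 0.01538895, 1.08216897]), 'orientation': array([[-0.03708589,  0.97870203, -0.20190832],
       [-0.9993083 , -0.0368766 ,  0.00479937],
       [-0.00274854,  0.20194665,  0.97939267]])}
0.1 [ 0.23853468 -0.57719928  0.23037953] [[-0.001  0.924  0.382]
 [ 0.002  0.382 -0.924]
 [-1.    -0.    -0.002]] 0.08556873153127115 0.0187
```

View pics/scene0.png

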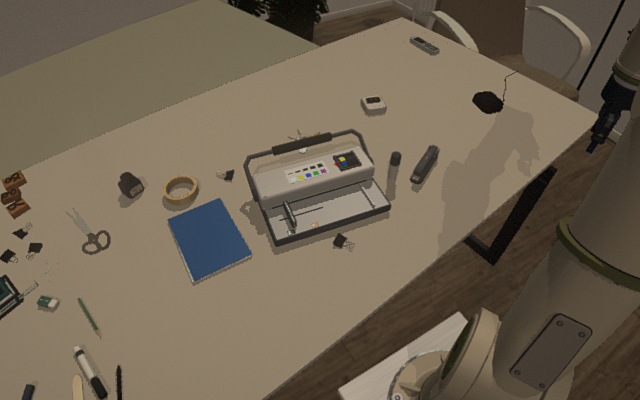

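View pics/top0.png

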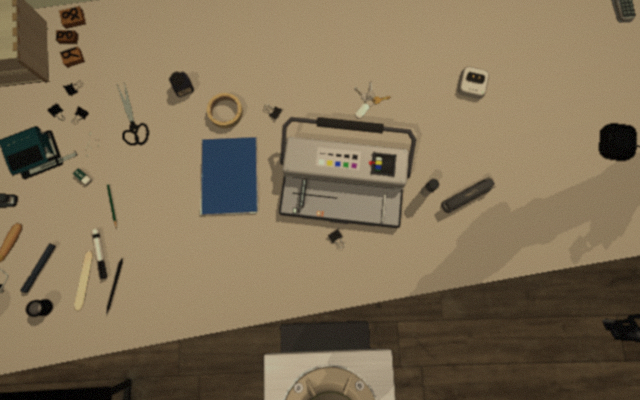

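The scene view shows the punch around (315,185), with the wheel near (347,160) and the guide near (290,215). In the top view the wheel is near (381,163) and the guide near (301,195). I'll zoom in on both.

```bash
python3 - <<'E'
import cv2,numpy as np
a=cv2.imread("pics/scene0.png")[120:260,235:400]; b=cv2.imread("pics/top0.png")[110:235,270:420]
a=cv2.resize(a,None,fx=4.2,fy=4.2,interpolation=cv2.INTER_CUBIC)
b=cv2.resize(b,None,fx=5,fy=5,interpolation=cv2.INTER_CUBIC)
for im,n,f,u,v in((a,"ca",4.2,235,120),(b,"cb",5,270,110)):
    im=cv2.convertScaleAbs(im,alpha=1.5)
    for k in range(0,170,20):
        cv2.putText(im,str(u+k),(int(k*f),10),0,.4,(0,0,255));cv2.putText(im,str(v+k),(0,int(k*f)+4),0,.4,(0,0,255))
    cv2.imwrite(f"pics/{n}.png",im[:600,:800])
E
```

```text
(no output)
```

View pics/ca.png

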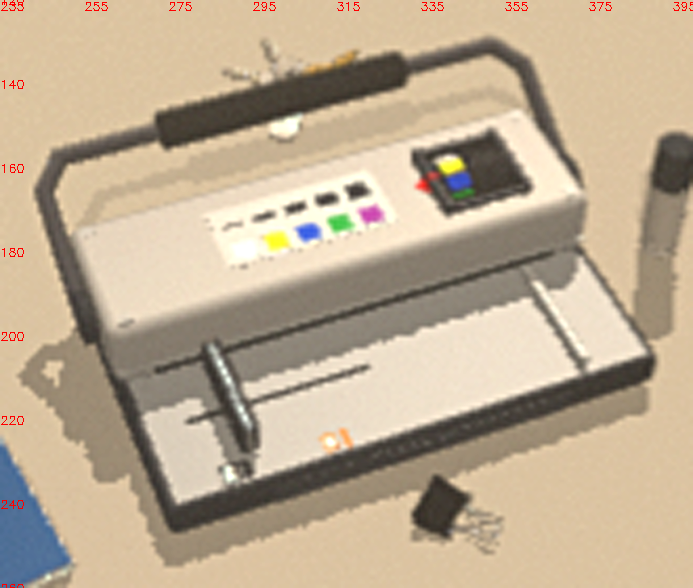

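View pics/cb.png

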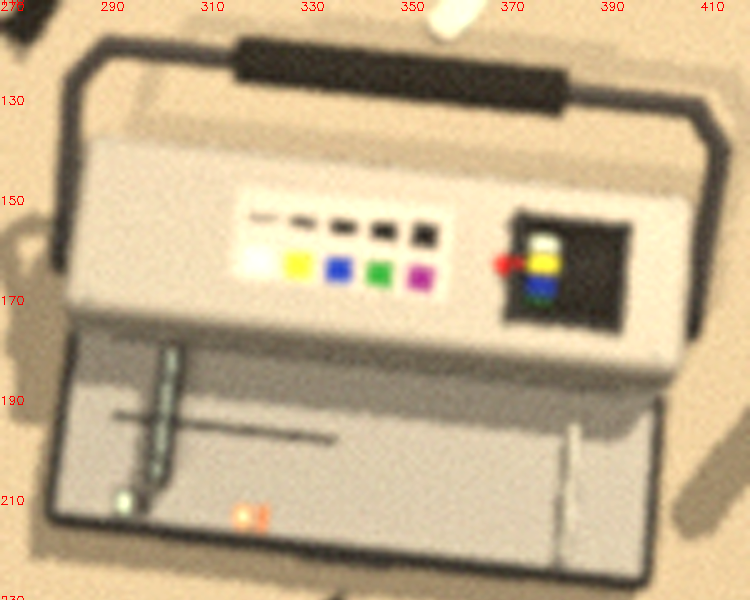

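Yellow is set now: the pointer is at (370,163) in the top view and yellow at (376,163), with white beyond it and blue on the near side. That means one click away from the robot. The guide's top runs from (304,179) to (301,207) in the top view, and the orange mark is at (319–322,213).

```bash
cat > h.py <<'E'
import numpy as np,cv2
from cell import calibration
def ray(n,u,v):
    c=calibration(n);xd=np.array([(u-c["cx"])/c["fx"],(v-c["cy"])/c["fy"]]);x=xd.copy()
    for _ in range(20): x=xd/(1+c["k1"]*(x@x))
    return c["position"],c["orientation"]@np.array([x[0],-x[1],-1])
def onz(n,u,v,z):
    p,d=ray(n,u,v); return p+d*(z-p[2])/d[2]
def tri(a,b):
    (p,d),(q,e)=ray("scene",*a),ray("top",*b)
    d=d/np.linalg.norm(d);e=e/np.linalg.norm(e)
    P=[np.eye(3)-np.outer(k,k) for k in(d,e)]
    return np.linalg.solve(P[0]+P[1],P[0]@p+P[1]@q)
A=lambda x,y:(235+x/4.2,120+y/4.2)
B=lambda x,y:(270+x/5,110+y/5)
E
python3 - <<'E'
from h import *
np.set_printoptions(precision=4,suppress=True)
T=[("FL table",(175,512),(50,517),.028),("FR table",(652,350),(645,580),.028),
("pointer",(425,184),(507,264),.08),("yellow",(450,165),(544,264),.086),("blue",(458,182),(541,286),.084),
("cheek FL",(450,212),(503,325),.08),("cheek BL",(416,153),(510,210),.08),("cheek BR",(492,132),(632,225),.08),("cheek FR",(530,187),(622,333),.08),
("guide top far",(212,345),(172,347),.053),("guide top near",(250,440),(155,482),.053),
("orange bar",(345,438),(262,518),.028),("slot L",(188,422),(115,415),.028),("slot R",(368,367),(335,441),.028),
("hous BR",(520,108),(692,197),.074),("hous BL",(78,232),(90,138),.074)]
for n,a,b,z in T: print(n,tri(A(*a),B(*b)),onz("scene",*A(*a),z),onz("top",*B(*b),z))
for n,a in(("glue top",(395,153)),("stapler",(434,148)),("clip",(338,240))):print(n,onz("scene",*a,.05))
E
```

```text
FL table [0.4993 0.111  0.0278] [0.4991 0.111  0.028 ] [0.4993 0.111  0.028 ]
FR table [ 0.4539 -0.1944  0.0358] [ 0.4591 -0.1991  0.028 ] [ 0.4546 -0.1964  0.028 ]
pointer [ 0.6132 -0.1283  0.0764] [ 0.6107 -0.1257  0.08  ] [ 0.6117 -0.1284  0.08  ]
yellow [ 0.6094 -0.1448  0.0882] [ 0.6122 -0.1452  0.086 ] [ 0.6091 -0.1462  0.086 ]
blue [ 0.5993 -0.1439  0.0822] [ 0.5982 -0.1422  0.084 ] [ 0.5982 -0.1442  0.084 ]
cheek FL [ 0.579  -0.1239  0.0829] [ 0.5815 -0.1256  0.08  ] [ 0.5797 -0.1244  0.08  ]
cheek BL [ 0.6381 -0.1333  0.0819] [ 0.6381 -0.1362  0.08  ] [ 0.6403 -0.1317  0.08  ]
cheek BR [ 0.6316 -0.1927  0.0775] [ 0.6303 -0.19    0.08  ] [ 0.6299 -0.1932  0.08  ]
cheek FR [ 0.5743 -0.183   0.0796] [ 0.5749 -0.1817  0.08  ] [ 0.5732 -0.184   0.08  ]
guide top far [0.5818 0.0435 0.0518] [0.5804 0.0434 0.053 ] [0.5818 0.0439 0.053 ]
guide top near [0.5125 0.0548 0.0436] [0.5058 0.0577 0.053 ] [0.5109 0.0547 0.053 ]
orange bar [0.4945 0.0008 0.0301] [0.4961 0.0003 0.028 ] [0.4946 0.0004 0.028 ]
slot L [0.5522 0.0757 0.03  ] [0.5536 0.0751 0.028 ] [0.5526 0.0757 0.028 ]
slot R [ 0.534  -0.039   0.0306] [ 0.5362 -0.0397  0.028 ] [ 0.5342 -0.0395  0.028 ]
hous BR [ 0.6469 -0.2258  0.0725] [ 0.6462 -0.2239  0.074 ] [ 0.6456 -0.2263  0.074 ]
hous BL [0.6885 0.0813 0.0749] [0.6885 0.0801 0.074 ] [0.6896 0.0824 0.074 ]
glue top [ 0.5901 -0.3135  0.05  ]
stapler [ 0.5503 -0.4269  0.05  ]
clip [ 0.4173 -0.0097  0.05  ]
```

```bash
python3 -m creep '[[[-1,0,0.05,-0.025,5,0,0],[-1,0,0.1,-0.05,10,0,0],[-1,0,0.15,-0.075,15,0,0],[-1,0,0.2,-0.1,20,0,0],[-1,0,0.25,-0.125,25,0,0],[-1,0,0.3,-0.15,30.4,0,0],[-1,0,0.35,-0.175,30.4,0,0],[-1,0,0.4,-0.2,30.4,0,0],[-1,0,0.45,-0.22,30.4,0,0],[-1,0,0.491,-0.241,30.4,0,0],[-1,0,0.491,-0.241,30.4,0,0],[-1,0,0.491,-0.241,30.4,0,0]]]'
cat >> h.py <<'E'
xp=np.array([.990,-.139,0]);yp=np.array([.139,.990,0])
def togo(p):
    from cell import state
    s=state();R=np.array(s["orientation"]);print("tcp",np.round(s["tcp_pos"],4),"F",np.round(s["contact_force"],2),"t",s["t"],"w",s["gripper_width"]);print(np.round(R,3))
    print("togo",np.round(R.T@(np.array(p)-s["tcp_pos"]),4))
E
python3 -c "
from h import *
togo([.600,-.167,.1])"
```

```text
t: 1.6
tcp_pos: [0.5998, -0.1674, 0.2302]
orientation: [[-0.002, 0.99, -0.138], [0.001, -0.138, -0.99], [-1.0, -0.002, -0.001]]
contact_force: [-0.1, -0.9, 0.1]
gripper_width: 0.0003
tcp [ 0.5998 -0.1674  0.2302] F [-0.05 -0.92  0.12] t 1.6 w 0.0002560483961831111
[[-0.002  0.99  -0.138]
 [ 0.001 -0.138 -0.99 ]
 [-1.    -0.002 -0.001]]
togo [ 0.1302  0.0004 -0.0003]
```

```bash
python3 -m creep '[[[-1,0.05,0,0,0,0,0],[-1,0.1,0,0,0,0,0],[-1,0.135,0,0,0,0,0],[-1,0.135,0,0,0,0,0],[-1,0.135,0,0,0,0,0]]]'
cat >> h.py <<'E'
def crops(name,sa=(290,110,110,90),sb=(320,110,100,90),f=4):
    from cell import snapshot
    out=[]
    for n,(u,v,w,h) in(("scene",sa),("top",sb)):
        im=snapshot(n)[:,:,::-1];cv2.imwrite(f"pics/{name}_{n}.png",im)
        im=cv2.convertScaleAbs(cv2.resize(im[v:v+h,u:u+w],None,fx=f,fy=f,interpolation=cv2.INTER_CUBIC),alpha=1.5)
        for k in range(0,w,20): cv2.putText(im,str(u+k),(k*f,10),0,.35,(0,0,255))
        for k in range(0,h,20): cv2.putText(im,str(v+k),(0,k*f+4),0,.35,(0,0,255))
        out.append(im)
    cv2.imwrite(f"pics/{name}.png",np.hstack(out)[:600,:800])
E
python3 -c "
from h import *
togo([.600,-.167,.1]); crops('w1',(300,100,100,100),(330,100,100,100))"
```

```text
t: 2.22
tcp_pos: [0.6001, -0.1685, 0.097]
orientation: [[0.0, 0.99, -0.14], [0.0, -0.14, -0.99], [-1.0, -0.0, -0.0]]
contact_force: [0.4, 0.7, 0.2]
gripper_width: -0.0002
tcp [ 0.6001 -0.1685  0.097 ] F [0.44 0.7  0.19] t 2.225 w -0.00020925807162665126
[[ 0.    0.99 -0.14]
 [ 0.   -0.14 -0.99]
 [-1.   -0.   -0.  ]]
togo [-0.003  -0.0003 -0.0015]
```

View pics/w1.png

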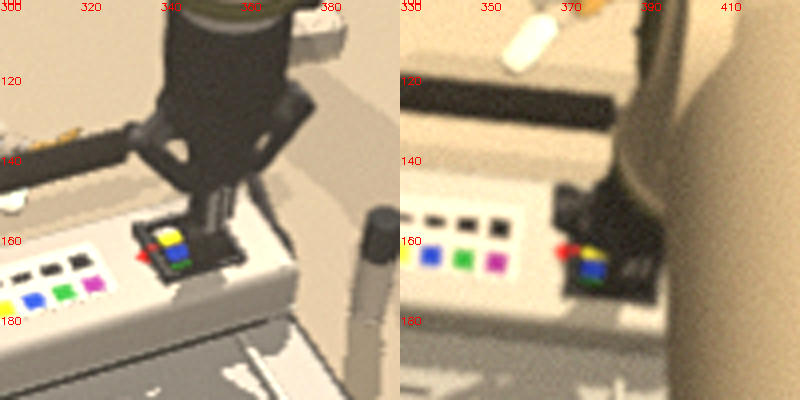

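Yellow is still beside the pointer at scene (341,159), and the finger hangs over the rubber at (351,155), right of the drum. Next I'll press lightly.

```bash
python3 -m creep '[[[-1,0.006,0,-0.001,0,0,0],[-1,0.0095,0,-0.001,0,0,0],[-1,0.012,0,-0.001,0,0,0],[-1,0.012,0,-0.001,0,0,0]]]'
```

```text
t: 2.82
tcp_pos: [0.6011, -0.167, 0.0858]
orientation: [[0.002, 0.99, -0.139], [0.0, -0.139, -0.99], [-1.0, 0.002, -0.0]]
contact_force: [0.1, 0.0, 3.3]
gripper_width: 0.0005
```

```bash
python3 -m creep '[[[-1,0.0015,0,0,0,0,0],[-1,0.0015,0.002,0,0,0,0],[-1,0.0015,0.004,0,0,0,0],[-1,0.0015,0.006,0,0,0,0],[-1,0.0015,0.008,0,0,0,0],[-1,0.0015,0.010,0,0,0,0],[-1,0.0015,0.012,0,0,0,0],[-1,0.0015,0.013,0,0,0,0]]]'
python3 -c "
from h import *
togo([.600,-.167,.1]); crops('w2',(300,100,100,100),(330,100,100,100))"
```

```text
t: 3.82
tcp_pos: [0.614, -0.1689, 0.0843]
orientation: [[0.002, 0.99, -0.139], [0.0, -0.139, -0.99], [-1.0, 0.002, -0.0]]
contact_force: [-2.1, -0.4, 4.1]
gripper_width: -0.0001
tcp [ 0.614  -0.1689  0.0843] F [-2.12 -0.42  4.08] t 3.825 w -8.274212267345968e-05
[[ 0.002  0.99  -0.139]
 [ 0.    -0.139 -0.99 ]
 [-1.     0.002 -0.   ]]
togo [-0.0157 -0.0141  0.    ]
```

View pics/w2.png

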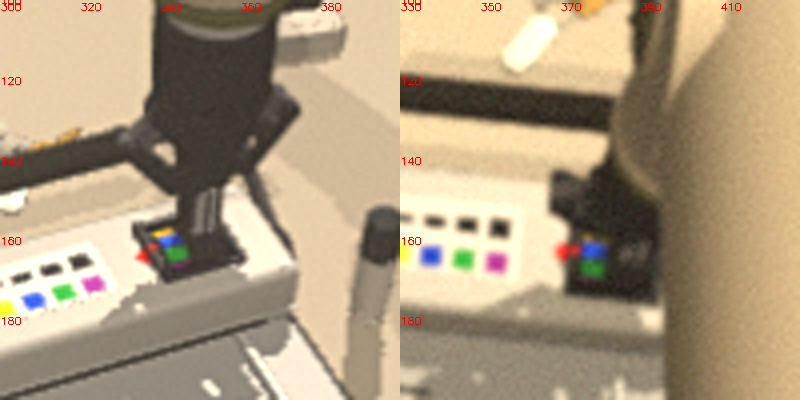

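The blue band is now beside the pointer: scene (341,160), top (375,162), with green on the near side. I'll lift straight off and move across to the left of the guide.

```bash
python3 -m creep '[[[-1,-0.01,0,0,0,0,0],[-1,-0.06,0,0,0,0,0],[-1,-0.1,-0.01,-0.03,0,0,0],[-1,-0.1,-0.03,-0.08,0,0,0],[-1,-0.1,-0.05,-0.13,0,0,0],[-1,-0.1,-0.075,-0.18,0,0,0],[-1,-0.1,-0.0975,-0.225,0,0,0],[-1,-0.1,-0.0975,-0.234,0,0,0],[-1,-0.1,-0.0975,-0.234,0,0,0]]]'
python3 -c "
from h import *
togo([.550,.0762,.060]); crops('g1',(240,120,120,110),(270,120,80,110))"
```

```text
t: 5.05
tcp_pos: [0.5498, 0.0767, 0.1843]
orientation: [[0.002, 0.99, -0.138], [-0.0, -0.138, -0.99], [-1.0, 0.002, -0.0]]
contact_force: [1.2, -0.3, 1.0]
gripper_width: -0.0001
tcp [0.5498 0.0767 0.1843] F [ 1.19 -0.32  0.97] t 5.05 w -0.00011161621294901881
[[ 0.002  0.99  -0.138]
 [-0.    -0.138 -0.99 ]
 [-1.     0.002 -0.   ]]
togo [1.243e-01 1.000e-04 5.000e-04]
```

View pics/g1.png

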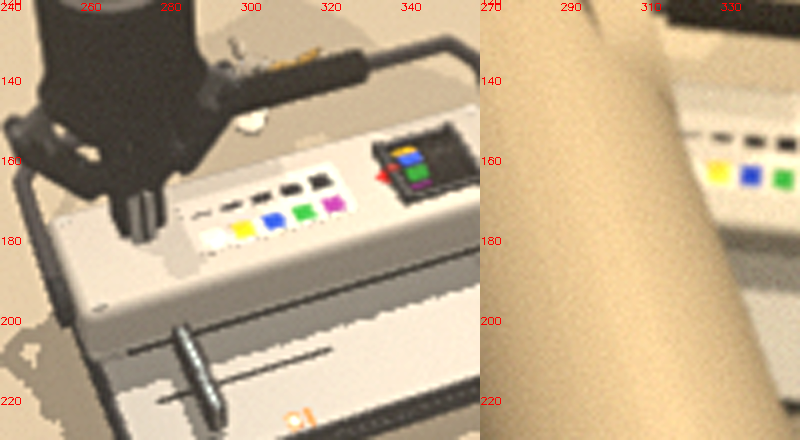

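The wheel rests with blue at (342,160) beside the pointer, exactly where yellow sat before. The guide is untouched at about (290,213). I'll lower the finger beside it.

```bash
python3 -m creep '[[[-1,0.05,0,0,0,0,0],[-1,0.1,0,0,0,0,0],[-1,0.125,0,0,0,0,0],[-1,0.14,0,0,0,0,0],[-1,0.146,0,0,0,0,0],[-1,0.146,0,0,0,0,0]]]'
python3 -m creep '[[[-1,0,0,0.003,0,0,0],[-1,0,0,0.006,0,0,0],[-1,0,0,0.009,0,0,0],[-1,0,0,0.012,0,0,0],[-1,0,0,0.012,0,0,0]]]'
python3 -c "
from h import *
togo([.550,.0762,.038])"
```

```text
t: 5.9
tcp_pos: [0.5509, 0.0741, 0.0386]
orientation: [[0.002, 0.99, -0.142], [-0.001, -0.142, -0.99], [-1.0, 0.002, 0.0]]
contact_force: [-0.4, 0.4, -0.5]
gripper_width: 0.0004
t: 6.52
tcp_pos: [0.5492, 0.0617, 0.0386]
orientation: [[0.002, 0.99, -0.142], [-0.001, -0.142, -0.99], [-1.0, 0.002, 0.001]]
contact_force: [-0.0, 0.1, 0.6]
gripper_width: 0.0
tcp [0.5492 0.0617 0.0386] F [-0.02  0.09  0.56] t 6.525 w 4.518099537220641e-05
[[ 0.002  0.99  -0.142]
 [-0.001 -0.142 -0.99 ]
 [-1.     0.002  0.001]]
togo [ 0.0005 -0.0012 -0.0144]
```

```bash
python3 -m creep '[[[-1,0,0,0.004,0,0,0],[-1,0,0,0.008,0,0,0],[-1,0,0,0.012,0,0,0],[-1,0,0,0.016,0,0,0],[-1,0,0,0.02,0,0,0],[-1,0,0,0.024,0,0,0],[-1,0,0,0.028,0,0,0]]]'
python3 -c "
from h import *
togo([.550,.0762,.038]); crops('g2',(240,160,110,90),(270,160,80,90))"
```

```text
t: 7.4
tcp_pos: [0.545, 0.0338, 0.0385]
orientation: [[0.002, 0.99, -0.142], [-0.001, -0.142, -0.99], [-1.0, 0.002, 0.001]]
contact_force: [-1.0, 1.5, 0.1]
gripper_width: -0.0002
tcp [0.545  0.0338 0.0385] F [-0.99  1.52  0.13] t 7.4 w -0.00017159714861874435
[[ 0.002  0.99  -0.142]
 [-0.001 -0.142 -0.99 ]
 [-1.     0.002  0.001]]
togo [ 0.0005 -0.0011 -0.0427]
```

View pics/g2.png

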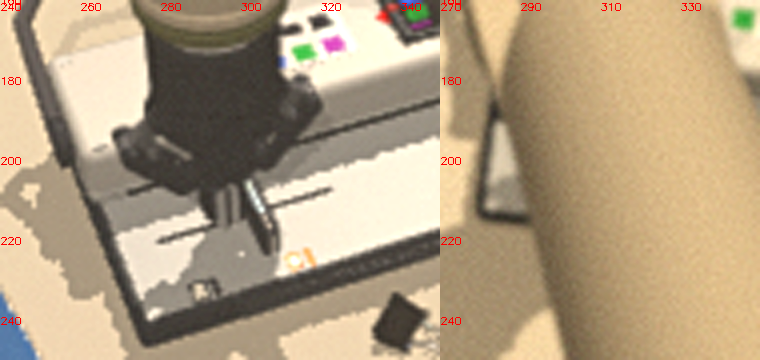

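The finger is pushing the guide. Its white line now runs from about scene (302,205) to (307,216), and the orange mark is at (315,225).

```bash
python3 - <<'E'
from h import *
y=lambda p:round(float(p@yp),4)
for u,v in((302,205.5),(304.5,210.5),(307.2,215.8)):print("now",y(onz("scene",u,v,.053)),onz("scene",u,v,.053))
print("old",y(onz("scene",*A(212,345),.053)),y(onz("scene",*A(230,385),.053)))
print("orange",y(np.array([.4945,.0005,0])),"tcp",y(np.array([.545,.0338,0])), "slotL/R",y(np.array([.5524,.0757,0])),y(np.array([.5342,-.0395,0])))
E
```

```text
now 0.0891 [0.5497083  0.01280887 0.053     ]
now 0.0892 [0.53240173 0.01532667 0.053     ]
now 0.0892 [0.51440849 0.01783112 0.053     ]
old 0.1237 0.1242
orange 0.0692 tcp 0.1092 slotL/R 0.1517 0.0351
```

```bash
python3 -m creep '[[[-1,0,0.001,0.004,0,0,0],[-1,0,0.001,0.008,0,0,0],[-1,0,0.001,0.012,0,0,0],[-1,0,0.001,0.015,0,0,0],[-1,0,0.001,0.016,0,0,0]]]'
for i in 1 ; do python3 -m creep '[[[-1,0,0,0.001,0,0,0],[-1,0,0,0.001,0,0,0]]]'; python3 -m creep '[[[-1,0,0,0.001,0,0,0],[-1,0,0,0.001,0,0,0]]]';done
```

```text
t: 8.12
tcp_pos: [0.5439, 0.0177, 0.0386]
orientation: [[0.002, 0.99, -0.143], [-0.001, -0.143, -0.99], [-1.0, 0.002, 0.0]]
contact_force: [1.0, 3.7, -1.5]
gripper_width: 0.0001
t: 8.38
tcp_pos: [0.5436, 0.0162, 0.0385]
orientation: [[0.002, 0.99, -0.143], [-0.001, -0.143, -0.99], [-1.0, 0.002, 0.001]]
contact_force: [-0.1, 0.8, 0.4]
gripper_width: -0.0
t: 8.62
tcp_pos: [0.5435, 0.0146, 0.0385]
orientation: [[0.002, 0.99, -0.144], [-0.002, -0.144, -0.99], [-1.0, 0.002, 0.002]]
contact_force: [-0.2, 1.1, 0.4]
gripper_width: -0.0
```

The force rose to 3.7 N and then fell to about 1 N, which suggests the guide clicked into the notch. I'll back off, lift and look.

```bash
python3 -m creep '[[[-1,0,0,-0.006,0,0,0],[-1,0,0,-0.015,0,0,0],[-1,-0.03,0,-0.015,0,0,0],[-1,-0.09,0,-0.015,0,0,0],[-1,-0.13,0.0,-0.03,0,0,0],[-1,-0.13,0.0,-0.08,0,0,0],[-1,-0.13,0.0,-0.13,0,0,0],[-1,-0.13,0.0,-0.13,0,0,0]]]'
python3 -c "
from h import *
crops('g3',(235,140,130,110),(280,140,65,110))"
```

```text
t: 9.62
tcp_pos: [0.561, 0.15, 0.1685]
orientation: [[0.002, 0.991, -0.135], [0.001, -0.135, -0.991], [-1.0, 0.002, -0.001]]
contact_force: [1.2, -1.2, -0.4]
gripper_width: -0.0001
```

View pics/g3.png

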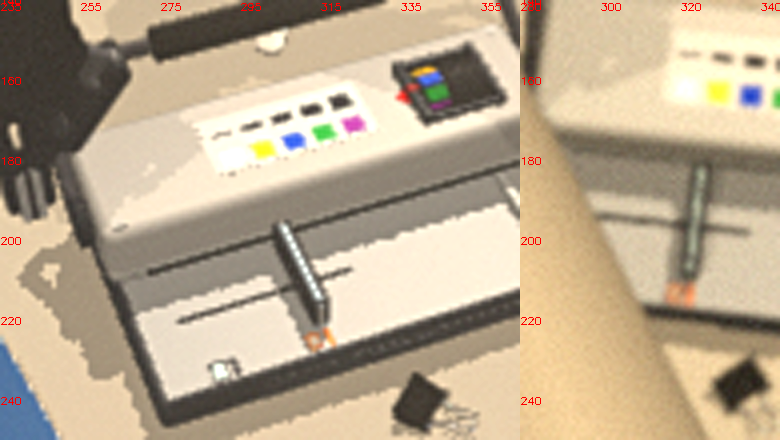

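The guide's white line now runs from scene (306,196) to (315,213), pointing at the orange bar at (317,224). In the top view it runs from (325,182) to (323,209), with the bar at (322,213). Next, the numeric check, including whether the loose objects moved.

```bash
python3 - <<'E'
from h import *
y=lambda p:round(float(p@yp),4)
for u,v in((305.75,196.5),(310,204.5),(315,213)):print("scene",y(onz("scene",u,v,.053)))
for u,v in((325,182.5),(323.2,208)):print("top",y(onz("top",u,v,.053)))
print("bar top",y(onz("top",322.3,213.5,.028)),"scene",y(onz("scene",235+329/4,140+338/4,.028)))
# sharper: intensity-based columns in both views
for n in("scene","top"):
    a=cv2.imread(f"pics/g3_{n}.png").astype(int);
    o=(a[...,2]-a[...,0]>60)&(a[...,2]-a[...,1]>25); o[:205]=0;o[232:]=0;o[:,:300]=0;o[:,340:]=0
    v,u=np.nonzero(o);print(n,[(int(q),int(p)) for q,p in zip(u,v)])
# white line subpixel: brightest column/row across the bar
a=cv2.imread("pics/g3_top.png",0).astype(int)
for v in(186,190,194,200,204): print(v,a[v,316:332])
E
```

```text
scene 0.0694
scene 0.0694
scene 0.0682
top 0.0704
top 0.0683
bar top 0.0695 scene 0.0692
scene [(316, 222), (317, 222), (312, 223), (313, 223), (316, 223), (317, 223), (311, 224), (312, 224), (314, 224), (317, 224), (318, 224), (312, 225), (317, 225), (318, 225), (312, 226), (313, 226), (314, 226), (315, 226), (318, 226), (313, 227)]
top [(318, 211), (319, 211), (322, 211), (317, 212), (318, 212), (319, 212), (320, 212), (321, 212), (322, 212), (323, 212), (317, 213), (318, 213), (319, 213), (321, 213), (322, 213), (323, 213), (317, 214), (318, 214), (319, 214), (321, 214), (322, 214), (323, 214), (318, 215), (319, 215), (321, 215), (322, 215), (323, 215)]
186 [92 93 93 90 91 85 65 67 87 92 68 62 74 79 81 90]
190 [119 112  98  91  90  78  64  96 111  79  63  72  81  88  91  94]
194 [119 124 115  91  73  66  66  87  97  76  86 115 130 138 139 140]
200 [135 123  98  87  74  63  90 108  79  80 111 121 130 134 138 136]
204 [124 100  89  79  62  63  80  78  69  86 111 129 135 141 136 138]
```

```bash
python3 - <<'E'
from cell import *
print(state()["t"],state()["contact_force"]); print(finish_job())
E
```

```text
9.725 [-0.30309643 -0.92182587 -1.04404374]
the job is handed in; nothing more can be done
None
```

The binding punch is set up for the small booklet, and I handed the job in at about 9.7 s of the 54 s allowed. `finish_job` gives no verdict, so the results below are my own checks.

- **Depth wheel:** With the fingers shut, I pressed lightly on the wheel's top (about 3–4 N) and rolled it 13 mm away from the robot, one click from yellow to blue. After I lifted off, the blue band rested at scene pixel (342,160), right beside the red pointer, where yellow had been.
- **Side guide:** I pushed it to the right by its outer face, about 55 mm. The force rose to 3.7 N and then dropped to about 1 N, which fits it clicking into the notch. In the final pictures its centre line is within about 1 mm of the orange mark, averaging 0.069 m across the punch for both.
- **Other objects:** The arm stayed well clear of the booklet, glue stick, clip and stapler. I did not measure their final positions.
- **At hand-in:** The arm was clear of everything, and the roughly 1 N force reading was at the sensor's noise level. No check failed or disagreed.

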